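# Close a leaf drill jig on its blank

## Robot

A 6-joint arm with a two-finger parallel gripper is mounted at the origin on a cart in front of the work surface, level with it; the furniture and walls round the work are solid. World frame = base frame: x ahead of the robot, y to its left, z up, the work surface at z = 0. Lengths are in m, angles in rad, forces in N, time in s.
With the tool pointing down it reaches from about 0.25 to 0.725 m from the base axis. Payload 4 kg.
Tool frame: the origin (TCP) lies midway between the tips of the shut fingers; the grasp point (between the pads) lies 19 mm behind it; z points along the fingers, y is the line along which they close (so a half turn about z gives the same grasp; the last joint's range is limited). The gripper opens to 85 mm and grips with 20 to 120 N. Pads are 22 mm wide; open, the fingers measure 114 mm over their backs; the gripper's body (76 mm by 85 mm) begins 54 mm behind the grasp point. The pads swing forward as they close: fully open they stand 13 mm farther back than shut.
Start: joints at [0, 0.241, 0.005, 1.335, 0, 1.571], TCP at [0.5, -0, 0.231] pointing down, gripper open.
Joint ranges: [-2.72, 2.72], [-1.05, 1.87], [-1.09, 1.28], [-1.99, 2.15], [-1.42, 1.44], [-3.14, 3.14]. Speed limits (rad/s): [2.79, 2.79, 3.14, 3.14, 3.14, 3.14].

## Interface

Orientations are given as a unit quaternion [x, y, z, w].
In Python, from workcell import bot gives the robot as it stands. The module is installed in compiled form; this text tells all that it offers.
- The arm moves only by the tool drive_tool, never from a script. Its arguments are lists of equal length, an entry for each row: "slide": the shift along the tool's x, y, z scaled (see below), a list of three; "rotation": the turn, a rotation vector about the tool's x, y, z scaled (see below), a list of three. A call has exactly 8 rows; each row is the pose to reach, as a shift and turn from the pose commanded when the call began, along the tool's axes at that moment; what a row does not reach only later rows make up. The controller multiplies each number of a shift by 250 mm and each number of a turn by 0.5 rad. A row lasts 1/8 s, in which the tool goes at most 62.5 mm and 10.7 degrees, less where a joint would pass 70% of its speed; a pose out of reach is approached as far as the arm can. A call with a number of a shift or a turn outside -1 to 1 is refused whole. A call with a gripper value outside its range is refused whole. "gripper" is the opening, from 0 (shut) to 1 (fully open), set as the call begins (left out, the last holds). The fingers move at their own pace and stop on an object; the grip force is fixed at half the most. Time passes only in rows, so rows that repeat a pose let the fingers close, or fill a call up. It gives the time, the measured TCP pose, the force, the opening and the grip force at its end, in the units of the state.
- bot.get_obs(): the state, without advancing time (a new reading comes with each control period).
- bot.camera(name): name is "scene" or "side" or "wrist"; returns a dict with "image" (384x512x3 uint8, red, green, blue), "z_map" (384x512 float32, m along the optical axis (not along the pixel's ray), 0 where there is no reading), "camera_matrix" (3x3 intrinsics, pixels), "xyz" and "orientation" of the camera in the world. Camera axes: x right, y up, looking along -z (the intrinsics and any distortion apply to the point x, -y, -z); pixel columns grow to the right and rows downward; lengths in m; the calibration is good to about 2 mm. A picture is of the moment at which its call begins.
- bot.job_done(): hands the job in; it is judged then, once.
The state is a dict: "clock": time; "joint_pos": joint angles; "joint_vel": joint speeds; "tau": joint torques, N m; "eef_pos": TCP position; "tool_rot": TCP orientation; "ft_force": force on the tool from outside, world axes, zero at the start; "ft_torque": the same for the moment, N m; "grip_width": finger opening in m; "grasp_force": force on a finger pad.
Only numpy, scipy, OpenCV 4.12 (cv2) and the standard library are available. Lean on these libraries where they do the work, as an engineer would, in place of code of your own. Each camera call takes 0.05 s, during which the arm holds its last target. There are 200 camera calls.

## Task

Load the drill jig using only pushes of the fingertips, without gripping or lifting anything: tip the aluminium blank that stands on end in the front of the jig over backwards (away from the robot) so that it lies flat between the rails, and push it fully home against the two stop pins. Then push the open leaf over until it is fully shut, and last push the swing bolt fully upright into the leaf's slot. Leave the other things on the bench where they are.

Things in the scene. Friction and masses are not known exactly. Their poses are not given: they have to be found in the camera images.
- jig: Leaf drill jig: dark steel base 150 (x) x 124 (y) mm, heavy, immovable. Stands on four feet. Origin: on the worktop under its centre; x runs along the rails from the open front (robot side) to the stop pins, y to its left, z up; yaw varies. Nest floor (top of the base) at z 38. Two bright rails along x, inner faces at y = +-24.5, tops at z 47, from x -73 to 55.
- blank_home (a point): Where the centre of the blank is when it lies flat and fully home: jig (15, 0, 48) mm; axes as the jig's. The two stop pins (8 mm thick, y = +-14, tops at jig z 52) have their front faces at jig x 50, 35 mm beyond this point.
- blank_center (a point): Centre of the loose aluminium blank, 20 (x) x 46 (y) x 70 (z) mm, 0.12-0.24 kg. Starts standing on end on the nest floor near the jig's front, axes along the jig's. It tips about its far lower edge and falls freely once past it; it then lies about 15 to 35 mm short of the pins. Lying as wanted, its own z axis points to the pins, its own x axis down.
- leaf (a joint): Hinge of the bright steel leaf (rad): 0 = shut, level; grows as it opens up and to the jig's right; starts at 1.7 to 1.9, leaning outward past vertical (stop 2.0). Stiff: it stays where left; about 3 N at its edge moves it.
- leaf_hinge (a point): Middle of the leaf's hinge axis (along jig x) at jig (15, -48, 65) mm; axes as the jig's. The leaf plate is 56 mm wide along the axis, 10 thick, and reaches 113 from the axis; its outer end is a fork with a 12 mm slot. Shut, its top is at jig z 70; two brass drill bushes 17 mm across at jig y 0, x 1 and 29 stand 2.5 mm higher.
- leaf_edge (a point): Middle of the leaf's free edge (between the fork's prongs, mid thickness), 113 mm from the hinge axis; the point's y axis points from hinge to edge, z out of the face that is on top when shut and outside when open.
- swing_bolt (a joint): Pivot of the swing bolt on the jig's left side (rad): 0 = upright in the leaf's slot, where it stops; grows as it leans outward to the left; starts at 0.7 to 0.9. Slightly stiff: it stays where left; 1 to 2 N at the nut moves it along its arc. A level push on the nut's outer end can wedge it against its pivot: take it from outside with the finger and sweep up and in, round the pivot.
- bolt_pivot (a point): Pivot point of the swing bolt, at jig (15, 55, 46) mm; pivot axis along jig x; axes as the jig's.
- bolt_nut (a point): Centre of the dark knurled round nut on the swing bolt, 36 mm from the pivot; nut 18 mm across and 22 long along the bolt (25 to 47 mm from the pivot); the 8 mm shank ends 49 mm from the pivot. Upright, the nut spans jig z 71 to 93, just above the shut leaf.
- done_1: Bystander, leave alone: finished blank, lying flat on the bench behind the vice: same aluminium block with two small holes drilled, 70 x 46 x 20 mm.
- done_2: Bystander, leave alone: second finished blank, lying flat on the bench, 70 x 46 x 20 mm.
- parts_dish: Bystander, leave alone: small round metal dish of screws, 49 mm across, 11 high mm.
- bench_brush: Bystander, leave alone: wooden bench brush, 34 x 180 x 31 mm.
- wax_tin: Bystander, leave alone: round wax tin with a yellow lid, 66 across, 27 high mm.
- file_2: Bystander, leave alone: file with a wooden handle, 135 long mm.
- rod_2: Bystander, leave alone: steel rod 8 x 120 lying mm.
- screwdriver_1: Bystander, leave alone: small screwdriver lying, 110 long mm.
- screwdriver_2: Bystander, leave alone: small screwdriver lying, 102 long mm.
- screwdriver_3: Bystander, leave alone: small screwdriver lying, 115 long mm.
- loupe: Bystander, leave alone: black eye loupe, 43 across, 34 high mm.
- caliper: Bystander, leave alone: vernier caliper lying, 170 long mm.

How it is judged:
By the outcome, as a careful person would: the job done as asked, in the order asked, and still so for the second after the job is handed in, with the robot touching nothing.
It also fails if it takes over 48 s, if anything falls off the work surface, if the arm or the gripper's body presses on something with over 40 N, if the wrist force passes 120 N, or if a joint passes its speed limit or range.

## Working session

There is one attempt and no reset: what is moved stays moved. The work goes in short steps, Python scripts to look and compute and a tool call to move; the robot and the scene stay as the last step left them, time stands still between calls to the robot, and variables do not carry over. Pictures are saved under pics/ and viewed, at most 10 in all, crops included, and the job is handed in when it is done.

Besides the shell and the picture viewer there is one more tool, called after ">>>" as name(argument=value, ...), one argument or row to a line, values as JSON. drive_tool: Moves the arm, as the interface text tells. Shifts and turns lie within -1 to 1; 1 stands for 250 mm of shift or 0.5 rad of turn. Its arguments: {"type":"object","properties":{"slide":{"type":"array","items":{"type":"array","items":{"type":"number"}}},"rotation":{"type":"array","items":{"type":"array","items":{"type":"number"}}},"gripper":{"type":"number"}},"required":["slide","rotation"]}

```bash
mkdir -p pics; cat > h.py <<'E'
import numpy as np, cv2
from scipy.spatial.transform import Rotation as R
from workcell import bot
def cloud(c):
    K=c["camera_matrix"]; z=c["z_map"]; v,u=np.mgrid[0:384,0:512]
    p=np.stack([(u-K[0,2])/K[0,0]*z, -(v-K[1,2])/K[1,1]*z, -z],-1)
    return R.from_quat(c["orientation"]).apply(p.reshape(-1,3)).reshape(384,512,3)+c["xyz"]
E
python3 - <<'E'
from h import *
for n in ["scene","side"]:
    c=bot.camera(n); cv2.imwrite(f"pics/{n}1.png",cv2.resize(c["image"][:,:,::-1],(800,600)))
    np.savez(f"{n}1.npz",**c); print(n,c["xyz"],R.from_quat(c["orientation"]).as_matrix()[:,2],c["camera_matrix"][0])
print(bot.get_obs())
E
```

```text
scene [-0.41411751 -0.45889687  0.74494848] [-0.76846914 -0.3611928   0.52819971] [407.32784542   0.         258.6023384 ]
side [0.76976642 0.50657342 0.83344756] [0.27701438 0.54310506 0.79265373] [371.42194433   0.         255.62358265]
{'clock': 0.1, 'joint_pos': array([7.09410740e-06, 2.41316538e-01, 3.83140114e-03, 1.33518992e+00,
       2.00923439e-05, 1.57079517e+00]), 'joint_vel': array([ 0.00069068, -0.00018183,  0.00236633, -0.00147964, -0.0014945 ,
       -0.00052546]), 'tau': array([-3.57412864e-04, -3.73140085e+01,  2.53010201e+01,  1.07858295e-02,
        2.43542411e-05, -2.54672034e-05]), 'eef_pos': array([4.99425083e-01, 9.64100153e-06, 2.30501999e-01]), 'tool_rot': array([ 7.07103559e-01,  7.07109379e-01, -6.57127718e-04, -6.71331200e-04]), 'ft_force': array([-1.04944437, -0.36446977,  0.11877684]), 'ft_torque': array([ 0.0194675 , -0.02744935,  0.05235968]), 'grasp_force': 0.0, 'grip_width': 0.08561835829620774}
```

View pics/scene1.png

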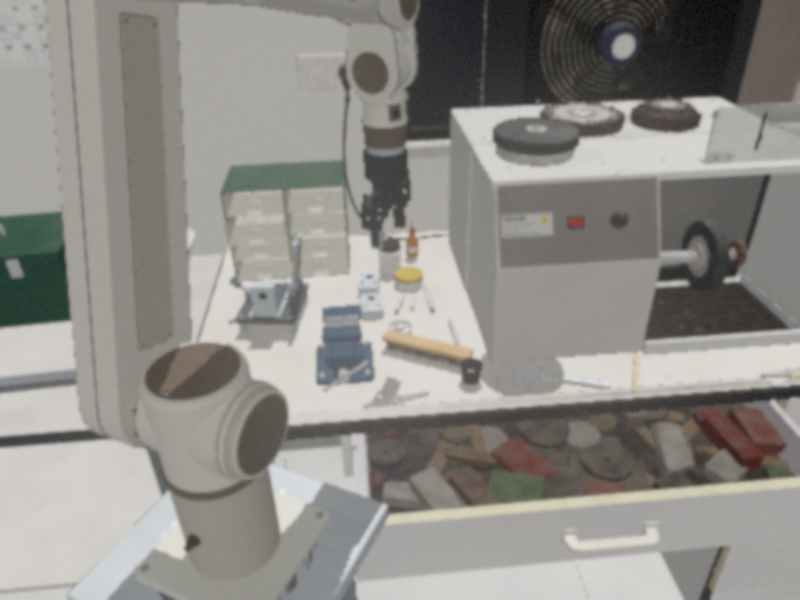

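View pics/side1.png

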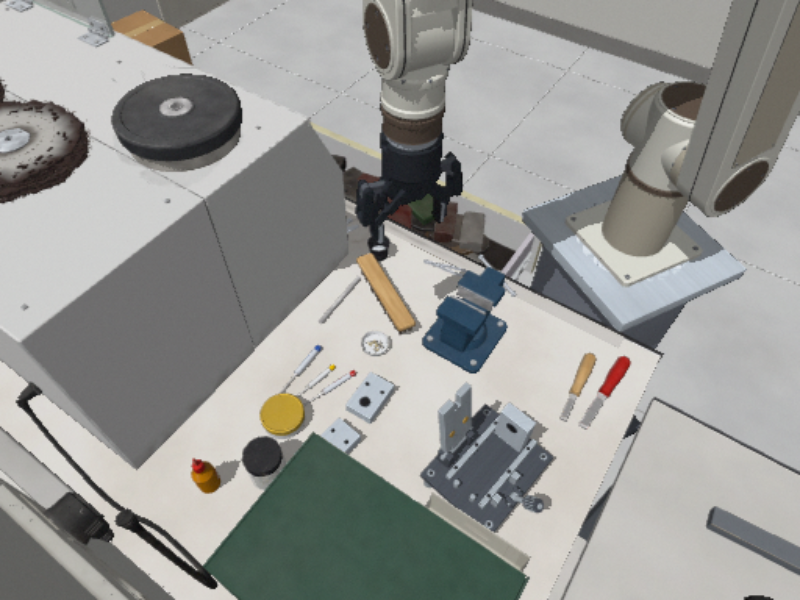

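The scene shot has the jig at about (270,290), with the vice nearer the robot. In the side shot (800x600), the jig base spans about (425–553, 405–527). The blank is at (515,425), the open leaf at (455,415) and the swing bolt at (535,503). I'll measure the base from the depth points.

```bash
python3 - <<'E'
from h import *
c=dict(np.load("side1.npz")); P=cloud(c)
s=384/600
def at(u,v): return P[int(v*s),int(u*s)].round(3)
for n,u,v in [("floor",480,470),("blanktop",520,410),("leaf",455,410),("nut",537,505),("bench",590,500)]: print(n,at(u,v))
cv2.imwrite("pics/jig.png",cv2.resize(c["image"][240:350,255:370,::-1],None,fx=5,fy=5,interpolation=cv2.INTER_CUBIC))
roi=np.zeros((384,512),bool); roi[250:345,262:362]=1
m=roi&(abs(P[...,2]-.038)<.004)
m=cv2.morphologyEx(m.astype(np.uint8),cv2.MORPH_OPEN,np.ones((2,2)))
p=P[m>0]; r=cv2.minAreaRect((p[:,:2]*1000).astype(np.float32)); print(m.sum(),r, p[:,2].mean(),cv2.boxPoints(r))
# blank top
m=roi&(abs(P[...,2]-.108)<.004); p=P[m]; 
p=p[p[:,0]<.62]
print("top",len(p),cv2.minAreaRect((p[:,:2]*1000).astype(np.float32)),p[:,2].mean())
m=roi&(P[...,2]>.13);p=P[m];print("leaf high",len(p),p.min(0),p.max(0))
E
```

```text
floor [0.524 0.286 0.037]
blanktop [0.454 0.256 0.106]
leaf [0.55  0.238 0.158]
nut [0.497 0.371 0.082]
bench [ 0.395  0.383 -0.   ]
2447 ((620.5284423828125, 346.6463317871094), (414.4269104003906, 140.16043090820312), 28.29448127746582) 0.04466580499972165 [[404.85394 310.1337 ]
 [471.29047 186.71921]
 [836.20294 383.15897]
 [769.7664  506.57346]]
top 235 ((504.9570617675781, 252.36187744140625), (45.06659698486328, 130.78610229492188), 71.75900268554688) 0.10798329043576711
leaf high 1334 [0.52026719 0.22352742 0.13010123] [0.76976642 0.50657342 0.83344756]
```

View pics/jig.png

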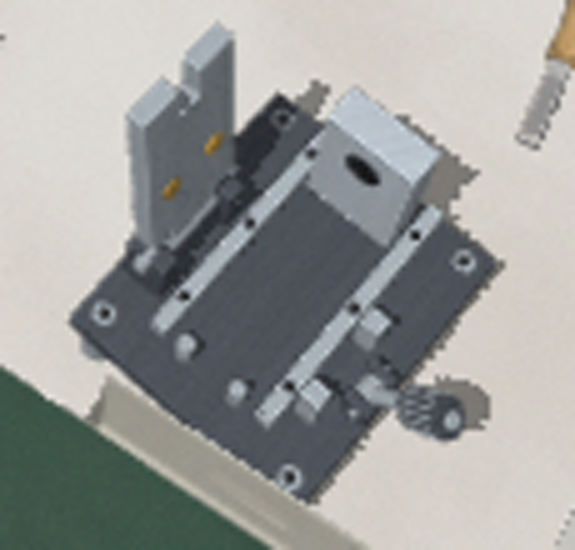

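```bash
python3 - <<'E'
from h import *
c=dict(np.load("side1.npz")); P=cloud(c); K=c["camera_matrix"]; Rm=R.from_quat(c["orientation"]).as_matrix()
def ray(x,y,h):
    u=255+x/5-.4; v=240+y/5-.4
    d=Rm@np.array([(u-K[0,2])/K[0,0],-(v-K[1,2])/K[1,1],-1]); return c["xyz"]+d*(h-c["xyz"][2])/d[2]
jig=np.array([[-75,-62],[-75,62],[75,62],[75,-62]])/1000
w=np.array([ray(*q,.038)[:2] for q in [(280,95),(503,265),(310,503),(72,322)]])
print([np.linalg.norm(w[i]-w[i-1]).round(4) for i in range(4)])
A=jig-jig.mean(0);B=w-w.mean(0)
th=np.arctan2((A[:,0]*B[:,1]-A[:,1]*B[:,0]).sum(),(A*B).sum()); o=w.mean(0)
print("jig",o,th)
np.save("jig.npy",[*o,th])
C,S=np.cos(th),np.sin(th); M=np.array([[C,-S],[S,C]])
print("resid",(B-A@M.T).round(4).tolist())
def toj(p): return np.append((M.T@(p[:2]-o)),p[2])
for n,x,y,h in [("btop back-right",305,152,.108),("btop ",352,90,.108),("btop",440,155,.108),("bot far L",388,245,.045),("stop pin",185,345,.052),("pin",237,388,.052)]:
    print(n,(toj(ray(x,y,h))*1000).round(1))
q=P.reshape(-1,3); J=np.c_[(q[:,:2]-o)@M,q[:,2]]*1000
k=(abs(J[:,0]-15)<28)&(J[:,1]<-45)&(J[:,1]>-120)&(J[:,2]>75)&(J[:,2]<190)
l=J[k]; print("leaf",len(l),l.min(0),l.max(0)); f=np.polyfit(l[:,2],l[:,1],1); print("leaf ang from upright",f, np.pi/2-np.arctan(f[0]))
k=(abs(J[:,0]-15)<12)&(J[:,1]>62)&(J[:,1]<110)&(J[:,2]>50)&(J[:,2]<100); l=J[k]; print("nut",l.mean(0),l.min(0),l.max(0), np.arctan2(np.median(l[:,1])-55,np.median(l[:,2])-46))
k=(J[:,0]>72)&(J[:,0]<150)&(abs(J[:,1])<120)&(J[:,2]>60)&(J[:,2]<400); l=J[k];print("cab",l.min(0),np.percentile(l,[50,99],axis=0))
for a in[-60,0,60]: s=l[abs(l[:,1]-a)<15]; print(a,s[:,0].min(),np.percentile(s[:,0],5),np.median(s[:,2]))
E
```

```text
[np.float64(0.1495), np.float64(0.1243), np.float64(0.141), np.float64(0.1228)]
jig [0.50952022 0.28672148] 0.3873582645281833
resid [[0.0014, 0.002], [0.0019, 0.0025], [-0.005, -0.0044], [0.0017, -0.0001]]
btop back-right [-23.6 -22.3 108. ]
btop  [-60.9 -24.3 108. ]
btop [-60.9  21.1 108. ]
bot far L [-42.3  20.7  45. ]
stop pin [ 56.2 -17.4  52. ]
pin [55.9 10.2 52. ]
leaf 579 [-12.22187759 -71.66102317  75.93021766] [ 42.99896198 -46.59381455 179.30277919]
leaf ang from upright [ -0.17895823 -32.58100649] 1.7478800030542028
nut [20.03499401 77.10520149 77.90336629] [ 9.21939201 62.01802255 56.51094335] [26.85796023 90.17583208 86.44281368] 0.5926385361815736
cab [105.25948921 -14.02577617 112.2775355 ] [[116.74423675  63.41303865 149.65320874]
 [149.632567   118.1580742  226.428468  ]]Traceback (most recent call last):
  File "<stdin>", line 23, in <module>
    return umr_minimum(a, axis, None, out, keepdims, initial, where)
ValueError: zero-size array to reduction operation minimum which has no identity
```

```bash
cat >> h.py <<'E'
try: JX,JY,TH=np.load("jig.npy")
except Exception: pass
def jmat(): return R.from_euler("z",TH).as_matrix()
def toJ(p): return (np.asarray(p)-[JX,JY,0])@jmat()*1000
def plan(*goals):
    """goals: (x,y,z mm jig, tilt rad). tool y=jig x; tilt>0 leans body to jig +y. prints scaled slide/rotation"""
    o=bot.get_obs(); T=R.from_quat(o["tool_rot"]); print("now",toJ(o["eef_pos"]).round(1),"F",(o["ft_force"]@jmat()).round(1),"t",round(o["clock"],2))
    for x,y,z,t in goals:
        p=jmat()@(np.array([x,y,z])/1000)+[JX,JY,0]
        G=R.from_matrix(jmat()@R.from_rotvec([-t,0,0]).as_matrix()@np.array([[0,1,0],[1,0,0],[0,0,-1]]))
        print((x,y,z,t),"slide",(T.inv().apply(p-o["eef_pos"])/.25).round(3),"rot",((T.inv()*G).as_rotvec()/.5).round(3))
E
python3 - <<'E'
from h import *
import h
c=dict(np.load("side1.npz")); K=c["camera_matrix"]; Rm=R.from_quat(c["orientation"]).as_matrix()
def ray(x,y,hh):
    u=255+x/5-.4; v=240+y/5-.4
    d=Rm@np.array([(u-K[0,2])/K[0,0],-(v-K[1,2])/K[1,1],-1]); return c["xyz"]+d*(hh-c["xyz"][2])/d[2]
j=np.array([[-75,-62],[-75,62],[75,-62],[54,-14],[54,14]])/1000
w=np.array([ray(*q)[:2] for q in [(280,95,.038),(503,265,.038),(72,322,.038),(187,341,.052),(238,386,.052)]])
A=j-j.mean(0);B=w-w.mean(0); th=np.arctan2((A[:,0]*B[:,1]-A[:,1]*B[:,0]).sum(),(A*B).sum())
h.TH=th; o=w.mean(0)-h.jmat()[:2,:2]@j.mean(0); h.JX,h.JY=o; np.save("jig.npy",[*o,th])
print(o,th,((B-A@h.jmat()[:2,:2].T)*1000).round(1).tolist())
for q in [(352,90,.108),(440,155,.108),(305,152,.108)]: print(h.toJ(ray(*q)).round(1))
plan((-110,0,150,0),(-110,0,95,0))
E
```

```text
[0.51154198 0.28647369] 0.36593183547582886 [[1.2, 1.2], [-0.7, 0.8], [0.3, 2.1], [-0.4, -2.1], [-0.3, -2.1]]
[-62.2 -24.7 108. ]
[-63.1  20.7 108. ]
[-24.9 -21.8 108. ]
now [-113.8 -263.2  230.5] F [-1.1  0.   0.1] t 0.1
(-110, 0, 150, 0) slide [ 0.988 -0.362  0.323] rot [-0.004 -0.001 -0.732]
(-110, 0, 95, 0) slide [ 0.988 -0.361  0.543] rot [-0.004 -0.001 -0.732]
```

>>> drive_tool(
  slide=[
    [0.25,-0.09,0.0],
    [0.5,-0.18,0.05],
    [0.75,-0.27,0.15],
    [0.98,-0.36,0.32],
    [0.98,-0.36,0.45],
    [0.98,-0.36,0.54],
    [0.98,-0.36,0.54],
    [0.98,-0.36,0.54],
  ],
  rotation=[
    [0,0,-0.25],
    [0,0,-0.5],
    [0,0,-0.73],
    [0,0,-0.73],
    [0,0,-0.73],
    [0,0,-0.73],
    [0,0,-0.73],
    [0,0,-0.73],
  ],
  gripper=0,
)

```text
clock: 1.1
eef_pos: [0.4107, 0.2451, 0.0971]
tool_rot: [0.567, 0.824, 0.001, 0.0]
ft_force: [0.2, 1.1, 0.2]
grip_width: 0.0004
grasp_force: 0.0
```

```bash
python3 - <<'E'
from h import *
c=bot.camera("side"); cv2.imwrite("pics/s2.png",cv2.resize(c["image"][190:350,240:400,::-1],None,fx=3.7,fy=3.7,interpolation=cv2.INTER_CUBIC))
plan((-50,-2,95,0),(-35,-2,95,0))
E
```

```text
now [-108.5   -2.6   97.6] F [-0.1  0.2 -0.5] t 1.15
(-50, -2, 95, 0) slide [0.003 0.234 0.011] rot [ 0.005 -0.001 -0.003]
(-35, -2, 95, 0) slide [0.003 0.294 0.011] rot [ 0.005 -0.001 -0.003]
```

View pics/s2.png

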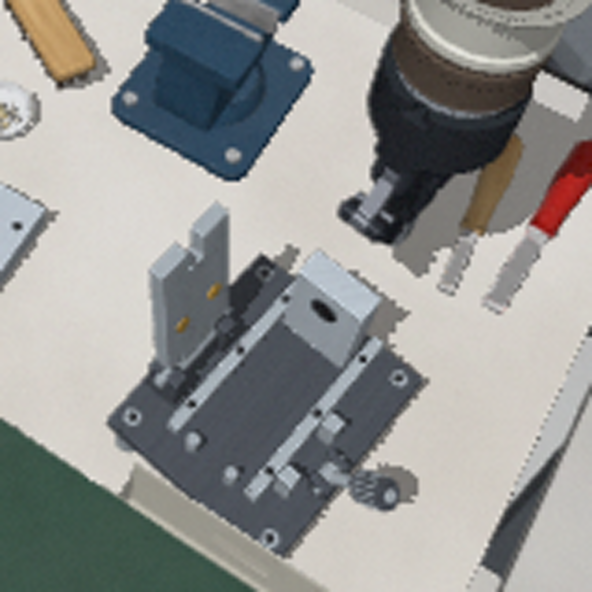

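The tip is lined up in front of the blank: fingers at (370,230), blank at (335,310). Next is a slow tipping push.

>>> drive_tool(
  slide=[
    [0,0.06,0.01],
    [0,0.1,0.01],
    [0,0.13,0.01],
    [0,0.16,0.01],
    [0,0.19,0.01],
    [0,0.22,0.01],
    [0,0.24,0.01],
    [0,0.25,0.01],
  ],
  rotation=[
    [0,0,0],
    [0,0,0],
    [0,0,0],
    [0,0,0],
    [0,0,0],
    [0,0,0],
    [0,0,0],
    [0,0,0],
  ],
)

```text
clock: 2.15
eef_pos: [0.4686, 0.2674, 0.0938]
tool_rot: [0.567, 0.824, -0.0, -0.0]
ft_force: [0.2, -0.0, 0.3]
grip_width: 0.0001
grasp_force: 0.0
```

```bash
python3 - <<'E'
from h import *
c=bot.camera("side"); cv2.imwrite("pics/s3.png",cv2.resize(c["image"][190:350,240:400,::-1],None,fx=3.7,fy=3.7,interpolation=cv2.INTER_CUBIC))
P=cloud(c)[260:345,262:362].reshape(-1,3); J=np.array([toJ(p) for p in P])
k=(abs(J[:,2]-58)<5)&(abs(J[:,1])<20)&(abs(J[:,0])<48); print(k.sum(),J[k].min(0) if k.any() else 0,J[k].max(0) if k.any() else 0)
plan((-95,-2,95,0),(-88,-2,46,0),(-30,-2,46,0))
E
```

```text
575 [-43.16747705 -19.95391007  53.25611103] [27.83301144 19.83899276 62.47450305]
now [-46.7  -2.4  93.8] F [ 0.7 -0.   0.2] t 2.2
(-95, -2, 95, 0) slide [ 0.002 -0.193 -0.005] rot [ 0.    -0.    -0.002]
(-88, -2, 46, 0) slide [ 0.002 -0.165  0.191] rot [ 0.    -0.    -0.002]
(-30, -2, 46, 0) slide [0.002 0.067 0.191] rot [ 0.    -0.    -0.002]
```

View pics/s3.png

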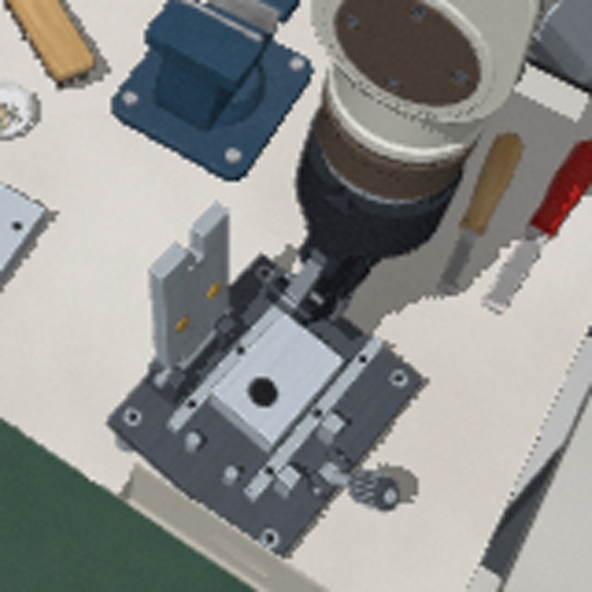

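The blank lies flat between the rails, about 22 mm short of the pins. I'll back off, lower, and push it home.

>>> drive_tool(
  slide=[
    [0,-0.1,0],
    [0,-0.17,0.03],
    [0,-0.17,0.12],
    [0,-0.17,0.185],
    [0,-0.1,0.185],
    [0,-0.04,0.185],
    [0,0.0,0.185],
    [0,0.03,0.185],
  ],
  rotation=[
    [0,0,0],
    [0,0,0],
    [0,0,0],
    [0,0,0],
    [0,0,0],
    [0,0,0],
    [0,0,0],
    [0,0,0],
  ],
)

```text
clock: 3.2
eef_pos: [0.4752, 0.2699, 0.0475]
tool_rot: [0.567, 0.824, -0.0, -0.0]
ft_force: [-1.0, -0.7, 0.5]
grip_width: -0.0
grasp_force: 0.8
```

```bash
python3 - <<'E'
from h import *
c=bot.camera("side");P=cloud(c)[260:345,262:362].reshape(-1,3); J=np.array([toJ(p) for p in P])
k=(abs(J[:,2]-58)<3)&(abs(J[:,1])<20)&(abs(J[:,0])<49); print(J[k].min(0),J[k].max(0))
plan((-30,-2,47,0))
E
```

```text
[-42.8388593  -19.92116098  55.12484521] [44.74333072 19.95547014 60.95248102]
now [-38.6  -2.4  47.6] F [1.  0.3 0.5] t 3.25
(-30, -2, 47, 0) slide [0.002 0.035 0.002] rot [ 0.001 -0.    -0.002]
```

>>> drive_tool(
  slide=[
    [0,0.008,0],
    [0,0.014,0],
    [0,0.018,0],
    [0,0.022,0],
    [0,0.025,0],
    [0,0.028,0],
    [0,0.03,0],
    [0,0.032,0],
  ],
  rotation=[
    [0,0,0],
    [0,0,0],
    [0,0,0],
    [0,0,0],
    [0,0,0],
    [0,0,0],
    [0,0,0],
    [0,0,0],
  ],
)

```text
clock: 4.25
eef_pos: [0.4812, 0.2722, 0.0474]
tool_rot: [0.567, 0.824, -0.001, -0.001]
ft_force: [-6.9, -1.8, 5.3]
grip_width: 0.0
grasp_force: 4.3
```

```bash
python3 - <<'E'
from h import *
plan((-30,-2,47,0))
E
```

```text
now [-33.4  -2.5  47.4] F [-7.   0.8  5.3] t 4.25
(-30, -2, 47, 0) slide [0.002 0.014 0.002] rot [-0.007 -0.    -0.002]
```

>>> drive_tool(
  slide=[
    [0,0.006,0],
    [0,0.01,0],
    [0,0.014,0],
    [0,0.018,0],
    [0,0.02,0],
    [0,0.02,0],
    [0,0.02,0],
    [0,0.02,0],
  ],
  rotation=[
    [0,0,0],
    [0,0,0],
    [0,0,0],
    [0,0,0],
    [0,0,0],
    [0,0,0],
    [0,0,0],
    [0,0,0],
  ],
)

```text
clock: 5.25
eef_pos: [0.4816, 0.2723, 0.0473]
tool_rot: [0.567, 0.824, -0.005, -0.003]
ft_force: [-15.7, -6.0, 14.6]
grip_width: 0.0002
grasp_force: 10.5
```

```bash
python3 - <<'E'
from h import *
c=bot.camera("side");P=cloud(c)[260:345,262:362].reshape(-1,3); J=np.array([toJ(p) for p in P])
k=(abs(J[:,2]-58)<3)&(abs(J[:,1])<20)&(abs(J[:,0])<54); print(J[k].min(0),J[k].max(0))
plan((-60,-2,47,0),(-60,-2,110,0))
E
```

```text
[-35.92547829 -19.95382718  55.15219808] [50.8509469  19.99351662 60.99426262]
now [-33.   -2.5  47.3] F [-17.2   0.1  13.3] t 5.3
(-60, -2, 47, 0) slide [ 0.002 -0.108  0.002] rot [-0.024  0.    -0.   ]
(-60, -2, 110, 0) slide [ 0.002 -0.111 -0.25 ] rot [-0.024  0.    -0.   ]
```

Home: 17 N against the pins with no more travel, and the contact geometry puts the front face at x -20. Now over to the outside of the leaf.

>>> drive_tool(
  slide=[
    [0,-0.1,0],
    [0,-0.16,-0.08],
    [0,-0.16,-0.33],
    [0,-0.1,-0.58],
    [0,0.0,-0.64],
    [-0.2,0.1,-0.64],
    [-0.42,0.16,-0.64],
    [-0.43,0.164,-0.64],
  ],
  rotation=[
    [0,0,0],
    [0,0,0],
    [0,0,0],
    [0,0,0],
    [0,0,0],
    [0,0,0],
    [0,0,0],
    [0,0,0],
  ],
)

```text
clock: 6.3
eef_pos: [0.5671, 0.1859, 0.2074]
tool_rot: [0.569, 0.822, 0.001, 0.001]
ft_force: [-0.3, -0.1, -1.0]
grip_width: 0.0001
grasp_force: 0.0
```

```bash
python3 - <<'E'
from h import *
c=bot.camera("side");P=cloud(c)[230:345,262:362].reshape(-1,3); J=np.array([toJ(p) for p in P])
k=(abs(J[:,2]-58)<3)&(abs(J[:,1])<20)&(abs(J[:,0])<54); print(J[k].min(0),J[k].max(0),k.sum())
plan((15,-105,150,0),(15,-60,150,0))
E
```

```text
[-20.81647053 -19.92203949  55.05497952] [50.70278273 19.99135987 60.96538669] 577
now [  15.3 -112.3  207.3] F [-0.1  0.4  0.4] t 6.35
(15, -105, 150, 0) slide [ 0.029 -0.002  0.229] rot [ 0.003  0.    -0.009]
(15, -60, 150, 0) slide [ 0.209 -0.003  0.229] rot [ 0.003  0.    -0.009]
```

Blank confirmed home (x -20.8 to 50.7). Next I swing the leaf over.

>>> drive_tool(
  slide=[
    [0.01,0,0.2],
    [0.05,0,0.23],
    [0.11,0,0.23],
    [0.16,0,0.23],
    [0.21,0,0.23],
    [0.26,0,0.235],
    [0.32,0,0.245],
    [0.37,0,0.268],
  ],
  rotation=[
    [0,0,0],
    [0,0,0],
    [0,0,0],
    [0,0,0],
    [0,0,0],
    [0,0,0],
    [0,0,0],
    [0,0,0],
  ],
)

```text
clock: 7.35
eef_pos: [0.5312, 0.2767, 0.1407]
tool_rot: [0.567, 0.824, 0.001, 0.0]
ft_force: [1.4, -1.1, 1.7]
grip_width: 0.0002
grasp_force: 0.9
```

```bash
python3 - <<'E'
from h import *
c=bot.camera("side"); cv2.imwrite("pics/s4.png",cv2.resize(c["image"][190:350,240:400,::-1],None,fx=3.7,fy=3.7,interpolation=cv2.INTER_CUBIC))
plan((15,-3,130,0),(15,17,103,0),(15,24,83,0),(15,26,70,0))
E
```

```text
now [ 14.2 -14.7 139.5] F [ 0.2 -0.3  0.1] t 7.4
(15, -3, 130, 0) slide [0.047 0.003 0.038] rot [-0.001 -0.004  0.002]
(15, 17, 103, 0) slide [0.127 0.003 0.146] rot [-0.001 -0.004  0.002]
(15, 24, 83, 0) slide [0.154 0.004 0.226] rot [-0.001 -0.004  0.002]
(15, 26, 70, 0) slide [0.162 0.004 0.278] rot [-0.001 -0.004  0.002]
```

View pics/s4.png

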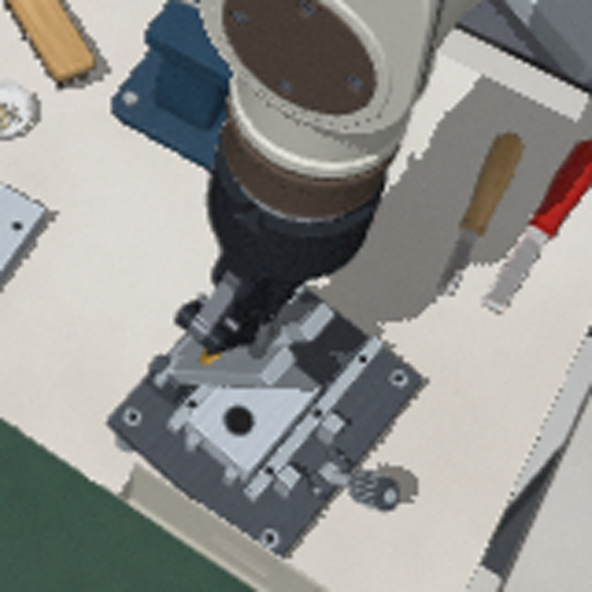

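The leaf is half over, its fork now at about (300,350). I carry on along the arc.

>>> drive_tool(
  slide=[
    [0.05,0,0.035],
    [0.09,0,0.09],
    [0.125,0,0.14],
    [0.145,0,0.19],
    [0.155,0,0.23],
    [0.16,0,0.26],
    [0.16,0,0.28],
    [0.16,0,0.285],
  ],
  rotation=[
    [0,0,0],
    [0,0,0],
    [0,0,0],
    [0,0,0],
    [0,0,0],
    [0,0,0],
    [0,0,0],
    [0,0,0],
  ],
)

```text
clock: 8.4
eef_pos: [0.5167, 0.3124, 0.07]
tool_rot: [0.567, 0.824, 0.0, -0.0]
ft_force: [-3.2, -0.9, 9.6]
grip_width: -0.0003
grasp_force: 4.6
```

```bash
python3 - <<'E'
from h import *
plan((15,26,65,0))
E
```

```text
now [14.1 22.4 70. ] F [-3.3  0.3  9.6] t 8.4
(15, 26, 65, 0) slide [0.014 0.003 0.02 ] rot [-0.    -0.001 -0.002]
```

Now a firmer press, to be sure the leaf is shut.

>>> drive_tool(
  slide=[
    [0,0,0.006],
    [0,0,0.01],
    [0,0,0.014],
    [0,0,0.016],
    [0,0,0.016],
    [0,0,0.016],
    [0,0,0.0],
    [0,0,-0.1],
  ],
  rotation=[
    [0,0,0],
    [0,0,0],
    [0,0,0],
    [0,0,0],
    [0,0,0],
    [0,0,0],
    [0,0,0],
    [0,0,0],
  ],
)

```text
clock: 9.4
eef_pos: [0.5157, 0.3114, 0.0929]
tool_rot: [0.567, 0.824, -0.002, -0.001]
ft_force: [0.3, -0.2, 0.1]
grip_width: -0.0002
grasp_force: 0.0
```

```bash
python3 - <<'E'
from h import *
c=bot.camera("side");P=cloud(c)[230:345,262:375].reshape(-1,3); J=np.array([toJ(p) for p in P])
k=(abs(J[:,2]-70)<6)&(J[:,1]>-30)&(J[:,1]<60)&(abs(J[:,0]-15)<26); l=J[k]
print(k.sum(),"leaf z vs y",np.linalg.lstsq(np.c_[l[:,1],l[:,0],np.ones(len(l))],l[:,2],rcond=None)[0])
k=(abs(J[:,0]-15)<12)&(J[:,1]>68)&(J[:,1]<112)&(J[:,2]>50)&(J[:,2]<100); l=J[k]; print("nut",l.mean(0),l.min(0),l.max(0))
plan((15,26,170,0),(15,120,160,.5))
E
```

```text
654 leaf z vs y [-3.22700522e-03 -9.76948777e-04  7.03561091e+01]
nut [17.05193565 79.70910051 78.55782863] [ 6.66344307 68.07292538 63.97067484] [24.62740349 91.41347306 87.5480462 ]
now [15.7 22.3 97.5] F [0.6 0.1 2.8] t 9.45
(15, 26, 170, 0) slide [ 0.015 -0.002 -0.29 ] rot [ 0.007 -0.001 -0.003]
(15, 120, 160, 0.5) slide [ 0.391 -0.003 -0.25 ] rot [ 0.006 -1.001 -0.005]
```

```bash
python3 - <<'E'
from h import *
P=cloud(dict(np.load("side1.npz"))).reshape(-1,3); J=np.array([toJ(p) for p in P])
for x0 in (-120,-60,0,60,120):
  print(x0,[(y0,int(J[k,2].max())) for y0 in range(100,320,30) if (k:=(J[:,0]>x0)&(J[:,0]<x0+60)&(J[:,1]>y0)&(J[:,1]<y0+30)&(J[:,2]<400)).any()])
def w(a,d,t): s,c=np.sin(t),np.cos(t); return (15,round(55+a*s+d*c,1),round(46+a*c-d*s,1),t)
plan((15,60,150,.2),(15,120,160,.5),w(110,42,.7),w(32,42,.7))
E
```

```text
-120 [(100, 4), (130, 3), (160, -26), (190, -25), (220, -25), (250, -24), (280, -25), (310, 67)]
-60 [(100, 4), (130, 3), (160, -25), (190, -25), (220, -25), (250, -24), (280, -26)]
0 [(100, 4), (130, 4), (160, -24), (190, -26), (220, -26)]
60 [(100, 167), (130, 4), (160, -3)]
120 [(100, 228)]
now [15.7 22.3 97.5] F [0.6 0.1 2.8] t 9.45
(15, 60, 150, 0.2) slide [ 0.151 -0.002 -0.21 ] rot [ 0.007 -0.401 -0.004]
(15, 120, 160, 0.5) slide [ 0.391 -0.003 -0.25 ] rot [ 0.006 -1.001 -0.005]
(15, np.float64(158.0), np.float64(103.1), 0.7) slide [ 0.543 -0.004 -0.022] rot [ 0.006 -1.401 -0.005]
(15, np.float64(107.7), np.float64(43.4), 0.7) slide [ 0.342 -0.004  0.217] rot [ 0.006 -1.401 -0.005]
```

>>> drive_tool(
  slide=[
    [0,0,-0.21],
    [0.15,0,-0.23],
    [0.3,0,-0.25],
    [0.42,0,-0.25],
    [0.5,0,-0.17],
    [0.53,0,-0.1],
    [0.54,0,-0.04],
    [0.54,0,-0.04],
  ],
  rotation=[
    [0,0,0],
    [0,-0.3,0],
    [0,-0.6,0],
    [0,-0.9,0],
    [0,-1,0],
    [0,-1,0],
    [0,-1,0],
    [0,-1,0],
  ],
)

```text
clock: 10.45
eef_pos: [0.4691, 0.4366, 0.1031]
tool_rot: [0.55, 0.798, -0.142, 0.204]
ft_force: [-0.2, -0.6, 0.4]
grip_width: 0.0
grasp_force: 0.0
```

```bash
cat >> h.py <<'E'
def w(a,d,t): s,c=np.sin(t),np.cos(t); return (15,round(55+a*s+d*c,1),round(46+a*c-d*s,1),t)
E
python3 - <<'E'
from h import *
c=bot.camera("side"); cv2.imwrite("pics/s5.png",cv2.resize(c["image"][190:350,240:400,::-1],None,fx=3.7,fy=3.7,interpolation=cv2.INTER_CUBIC))
plan(w(110,42,.7),w(70,42,.7),w(32,42,.7),w(32,28,.7))
E
```

```text
now [ 14.7 155.5 104.5] F [-0.2  0.6  0.4] t 10.5
(15, np.float64(158.0), np.float64(103.1), 0.7) slide [ 0.011  0.001 -0.   ] rot [-0.004 -0.399 -0.005]
(15, np.float64(132.2), np.float64(72.5), 0.7) slide [-0.02   0.002  0.157] rot [-0.004 -0.399 -0.005]
(15, np.float64(107.7), np.float64(43.4), 0.7) slide [-0.05   0.002  0.306] rot [-0.004 -0.399 -0.005]
(15, np.float64(97.0), np.float64(52.4), 0.7) slide [-0.105  0.002  0.295] rot [-0.004 -0.399 -0.005]
```

View pics/s5.png

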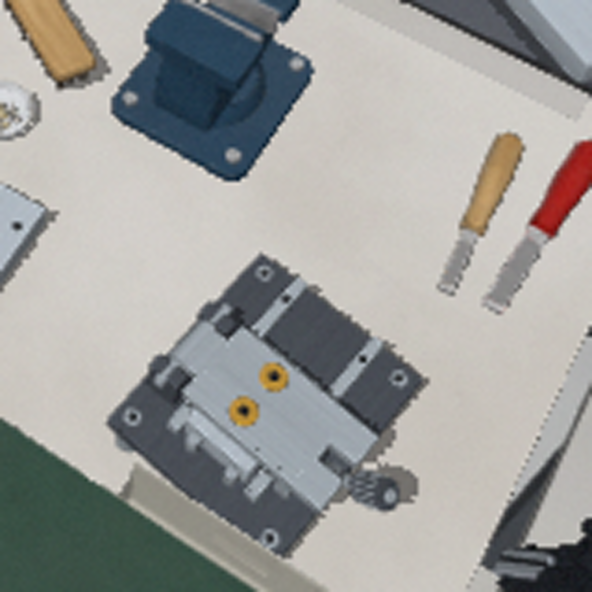

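The leaf is flat over the blank, and the nut at (375,490) still leans out. I bring the finger in below and outside it.

>>> drive_tool(
  slide=[
    [0.01,0,0],
    [0.01,0,0],
    [-0.005,0,0.08],
    [-0.035,0,0.2],
    [-0.05,0,0.305],
    [-0.08,0,0.3],
    [-0.105,0,0.295],
    [-0.105,0,0.295],
  ],
  rotation=[
    [0,-0.2,0],
    [0,-0.4,0],
    [0,-0.4,0],
    [0,-0.4,0],
    [0,-0.4,0],
    [0,-0.4,0],
    [0,-0.4,0],
    [0,-0.4,0],
  ],
)

```text
clock: 11.5
eef_pos: [0.4906, 0.385, 0.0547]
tool_rot: [0.534, 0.774, -0.192, 0.283]
ft_force: [0.2, -0.2, -0.0]
grip_width: -0.0002
grasp_force: 0.0
```

```bash
python3 - <<'E'
from h import *
plan(w(32,22,.7),w(32,20,.6),w(32,20,.5),w(32,20,.35),w(32,20,.2),w(32,20,.1),w(32,20,0),w(32,17,0))
E
```

```text
now [15.7 99.5 54.7] F [ 0.1 -0.3 -0. ] t 11.5
(15, np.float64(92.4), np.float64(56.3), 0.7) slide [-0.026 -0.003  0.013] rot [ 0.004 -0.005 -0.007]
(15, np.float64(89.6), np.float64(61.1), 0.6) slide [-0.047 -0.003  0.006] rot [ 0.004  0.195 -0.007]
(15, np.float64(87.9), np.float64(64.5), 0.5) slide [-0.061 -0.003 -0.   ] rot [ 0.005  0.395 -0.007]
(15, np.float64(84.8), np.float64(69.2), 0.35) slide [-0.082 -0.003 -0.007] rot [ 0.005  0.695 -0.006]
(15, np.float64(81.0), np.float64(73.4), 0.2) slide [-0.105 -0.003 -0.01 ] rot [ 0.006  0.995 -0.006]
(15, np.float64(78.1), np.float64(75.8), 0.1) slide [-0.12  -0.002 -0.01 ] rot [ 0.006  1.195 -0.006]
(15, np.float64(75.0), np.float64(78.0), 0) slide [-0.135 -0.002 -0.009] rot [ 0.006  1.395 -0.005]
(15, np.float64(72.0), np.float64(78.0), 0) slide [-0.144 -0.002 -0.001] rot [ 0.006  1.395 -0.005]
```

Sweep round the pivot to a tilt of about 0.2 first.

>>> drive_tool(
  slide=[
    [-0.026,0,0.01],
    [-0.047,0,0.006],
    [-0.061,0,0],
    [-0.071,0,-0.003],
    [-0.082,0,-0.007],
    [-0.094,0,-0.009],
    [-0.105,0,-0.01],
    [-0.105,0,-0.01],
  ],
  rotation=[
    [0,0,0],
    [0,0.2,0],
    [0,0.4,0],
    [0,0.55,0],
    [0,0.7,0],
    [0,0.85,0],
    [0,1,0],
    [0,1,0],
  ],
)

```text
clock: 12.5
eef_pos: [0.4969, 0.3661, 0.0723]
tool_rot: [0.565, 0.819, -0.056, 0.083]
ft_force: [-0.1, 0.0, 0.2]
grip_width: -0.0001
grasp_force: 0.0
```

```bash
python3 - <<'E'
from h import *
plan(w(32,20,.1),w(32,20,0),w(32,18,0),w(32,16,0))
E
```

```text
now [14.8 79.6 72.3] F [-0.1  0.   0.2] t 12.5
(15, np.float64(78.1), np.float64(75.8), 0.1) slide [-0.009  0.001 -0.012] rot [ 0.003  0.2   -0.006]
(15, np.float64(75.0), np.float64(78.0), 0) slide [-0.023  0.001 -0.019] rot [ 0.003  0.4   -0.006]
(15, np.float64(73.0), np.float64(78.0), 0) slide [-0.03   0.001 -0.017] rot [ 0.003  0.4   -0.006]
(15, np.float64(71.0), np.float64(78.0), 0) slide [-0.038  0.001 -0.015] rot [ 0.003  0.4   -0.006]
```

>>> drive_tool(
  slide=[
    [-0.009,0,-0.014],
    [-0.016,0,-0.02],
    [-0.023,0,-0.022],
    [-0.03,0,-0.022],
    [-0.036,0,-0.022],
    [-0.042,0,-0.022],
    [-0.046,0,-0.022],
    [-0.046,0,-0.022],
  ],
  rotation=[
    [0,0.2,0],
    [0,0.3,0],
    [0,0.4,0],
    [0,0.4,0],
    [0,0.4,0],
    [0,0.4,0],
    [0,0.4,0],
    [0,0.4,0],
  ],
)

```text
clock: 13.5
eef_pos: [0.4985, 0.3605, 0.0782]
tool_rot: [0.566, 0.825, 0.001, -0.002]
ft_force: [-2.3, 7.3, -2.5]
grip_width: -0.0001
grasp_force: 4.1
```

```bash
python3 - <<'E'
from h import *
c=bot.camera("side"); cv2.imwrite("pics/s6.png",cv2.resize(c["image"][190:350,240:400,::-1],None,fx=3.7,fy=3.7,interpolation=cv2.INTER_CUBIC))
plan(w(33,20,0))
E
```

```text
now [14.3 73.9 78.2] F [ 0.   7.7 -2.8] t 13.55
(15, np.float64(75.0), np.float64(79.0), 0) slide [ 0.005  0.003 -0.003] rot [-0.001 -0.009  0.004]
```

View pics/s6.png

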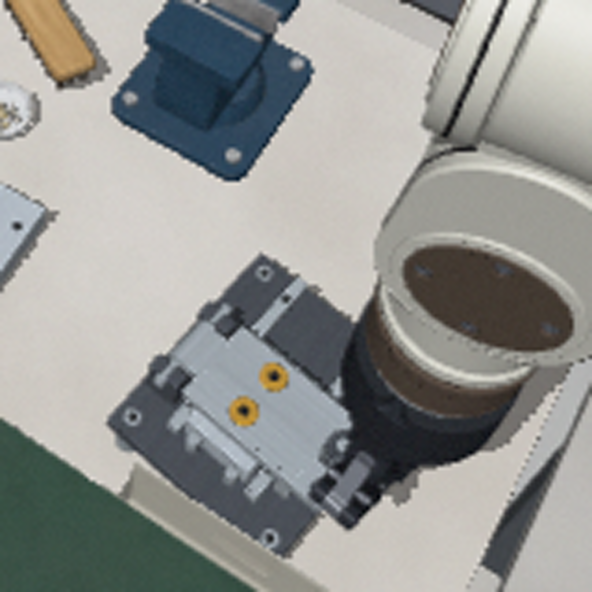

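The nut is up in the slot at about (340,445), with 8 N of resistance. A bit more push will confirm the stop; then I back away.

>>> drive_tool(
  slide=[
    [-0.006,0,0],
    [-0.01,0,0],
    [-0.014,0,0],
    [-0.018,0,0],
    [-0.02,0,0],
    [-0.02,0,0],
    [-0.02,0,0],
    [-0.02,0,0],
  ],
  rotation=[
    [0,0,0],
    [0,0,0],
    [0,0,0],
    [0,0,0],
    [0,0,0],
    [0,0,0],
    [0,0,0],
    [0,0,0],
  ],
)

```text
clock: 14.55
eef_pos: [0.4986, 0.3602, 0.0783]
tool_rot: [0.564, 0.825, 0.004, -0.005]
ft_force: [-5.6, 17.7, -4.3]
grip_width: 0.0003
grasp_force: 9.4
```

>>> drive_tool(
  slide=[
    [0.03,0,0],
    [0.1,0,0],
    [0.25,0,0],
    [0.3,0,-0.1],
    [0.3,0,-0.25],
    [0.3,0,-0.4],
    [0.3,0,-0.4],
    [0.3,0,-0.4],
  ],
  rotation=[
    [0,0,0],
    [0,0,0],
    [0,0,0],
    [0,0,0],
    [0,0,0],
    [0,0,0],
    [0,0,0],
    [0,0,0],
  ],
)

```text
clock: 15.55
eef_pos: [0.4745, 0.4227, 0.1782]
tool_rot: [0.567, 0.824, -0.0, 0.0]
ft_force: [0.2, -0.1, -0.9]
grip_width: -0.0002
grasp_force: 0.0
```

```bash
python3 - <<'E'
from h import *
c=bot.camera("side"); cv2.imwrite("pics/s7.png",cv2.resize(c["image"][230:350,255:375,::-1],None,fx=5,fy=5,interpolation=cv2.INTER_CUBIC))
P=cloud(c)[230:345,262:375].reshape(-1,3); J=np.array([toJ(p) for p in P])
k=(abs(J[:,0]-15)<14)&(J[:,1]>30)&(J[:,1]<80)&(J[:,2]>75)&(J[:,2]<100); l=J[k]; print("nut",np.median(l,0),l.min(0),l.max(0))
t=l[l[:,2]>90]; print("top",t.mean(0),t.min(0),t.max(0))
k=(abs(J[:,2]-70)<4)&(J[:,1]>-30)&(J[:,1]<50)&(abs(J[:,0]-15)<26); l=J[k]; print("leaf",np.polyfit(l[:,1],l[:,2],1))
print(bot.get_obs()["ft_force"])
E
```

```text
nut [18.31781981 53.81233491 92.475578  ] [ 7.05879983 44.1582316  75.32272595] [24.6761048  62.57287443 97.89167941]
top [15.74380679 53.46681769 93.4708208 ] [ 7.05879983 44.63801571 90.06599506] [23.60179136 61.80219334 97.89167941]
leaf [-6.31547088e-03  7.06681364e+01]
[-0.19016179 -0.58034588  0.07752064]
```

View pics/s7.png

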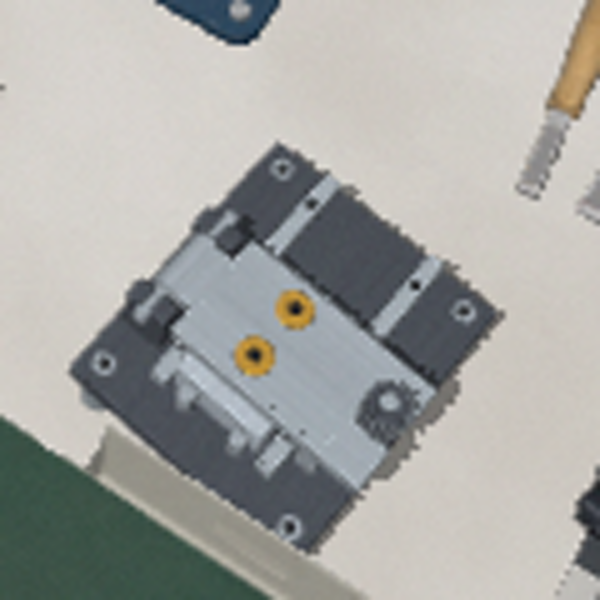

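The nut is upright in the slot at (388,408), with its top centred at jig y ≈ 54 and z ≈ 93. The leaf is level and the arm is clear, so I'm handing in.

```bash
python3 -c "from workcell import bot; print(bot.job_done())"
```

```text
the job is handed in; nothing more can be done
None
```

The jig is loaded and handed in at about 15.6 s: the blank is home against the pins, the leaf is shut, and the swing bolt is upright in the slot. I saw none of the other things on the bench move, though no check was made of each one.

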